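Power up a limb spreader and set its telescopic leg

ROBOT

A 6-joint arm with a two-finger parallel gripper is mounted at the origin on the work surface. World frame = base frame: x ahead of the robot, y to its left, z up, the work surface at z = 0. Lengths are in m, angles in degrees, forces in N, time in s.
With the tool pointing down it reaches from about 0.25 to 0.725 m from the base axis. Payload 9.7 kg.
Tool frame: the origin (TCP) lies midway between the tips of the shut fingers; the grasp point (between the pads) lies 19 mm behind it; z points along the fingers, y is the line along which they close (so a half turn about z gives the same grasp; the last joint's range is limited). The gripper opens to 85 mm and grips with 20 to 120 N. Pads are 22 mm wide; open, the fingers measure 114 mm over their backs; the gripper's body (76 mm by 85 mm) begins 54 mm behind the grasp point. The pads swing forward as they close: fully open they stand 13 mm farther back than shut.
Start: joints at [71.792, 4.979, 10.078, 95.1, 0, 90], TCP at [0.172, 0.522, 0.231] pointing down, gripper open.
Joint ranges: [-179.16, 179.16], [-48.56, 103.87], [-65.8, 70.77], [-126.05, 130.52], [-82.76, 87.17], [-180, 180]. Speed limits (degrees/s): [127.2, 127.2, 147.25, 180, 180, 180].

INTERFACE

Orientations are given as [roll, pitch, yaw] about the fixed x, y, z axes, in that order (R = Rz(yaw) Ry(pitch) Rx(roll)).
In Python, from workcell import * gives the robot as it stands.
- The arm moves only by the tool servo_tool, never from a script. Its argument "moves" is a list of rows, each a list of 4 numbers: the shift along the world's x, y, z in cm, then the turn about the world's z in rad. A call has 1 to 20 rows; each row is the pose to reach, as a shift and turn from the pose commanded when the call began; what a row does not reach only later rows make up. A row lasts 1/12 s, in which the tool goes at most 41.7 mm and 7.16 degrees, less where a joint would pass 70% of its speed; a pose out of reach is approached as far as the arm can. A call with a gripper value outside its range is refused whole. "claw" is the closure, from 0 (fully open) to 1 (shut), set as the call begins (left out, the last holds). The fingers move at their own pace and stop on an object; "force" is the grip in N (left out, the last holds). Time passes only in rows, so rows that repeat a pose let the fingers close. It gives the time, the measured TCP pose, the force, the opening and the grip force at its end, in the units of the state.
- get_obs(): the state, without advancing time (a new reading comes with each control period).
- camera(name): name is "scene" or "top"; returns the picture (480x640x3 uint8, red, green, blue); there is no depth.
- get_calibration(name): a dict with "fx", "fy", "cx", "cy" (pixels), "rvec" (rotation vector, rad) and "tvec" (3), from world to camera coordinates, as OpenCV has them. Camera axes: x right, y down, z forward; pixel columns grow to the right and rows downward; lengths in m; the calibration is good to about 2 mm. A picture is of the moment at which its call begins. get_calibration takes no time and is no camera call.
- job_done(): hands the job in; it is judged then, once.
The state is a dict: "time": time; "q": joint angles; "qd": joint speeds; "joint_efforts": joint torques, N m; "ee_pos": TCP position; "tcp_rot": TCP orientation; "wrist_force": force on the tool from outside, world axes, zero at the start; "torque": the same for the moment, N m; "opening": finger opening in m; "grasp_force": force on a finger pad.
Only numpy, scipy, OpenCV 4.12 (cv2) and the standard library are available. Lean on these libraries where they do the work, as an engineer would, in place of code of your own. Each camera call takes 0.05 s, during which the arm holds its last target. There are 200 camera calls.

TASK

Drop the grey power block all the way into the pocket of the limb spreader and swing the locking lever shut over it. Then, with the cam lever still open, draw the spring-loaded telescopic leg out by its end plate until the plate lines up with the index on the rail beside it, and while holding the leg there squeeze its cam lever closed against the bar. Finish still gripping the leg, at the index and with the lever closed; do not let go or shift the index, and leave the other things on the table where they are.

Things in the scene. Friction and masses are not known exactly. Their poses are not given: they have to be found in the camera images.
- rig: Limb spreader fixed to the table: aluminium housing, top at z 50 mm, on an 8 mm dark steel base plate. Origin: on the table under the middle of the housing's leg face; x points out along the leg, z up. Housing: x -170 to 0, y -55 to 55; base plate: x -170 to 190, y -90 to 55; index rail at y -76, top at z 14 mm.
- block: Grey plastic power block, 40 (x) x 56 (y) x 60 mm high, 0.17 to 0.35 kg, standing on the table; origin under its centre. A half turn about z fits too. Seated, only its upper 35 mm stand above the housing, so keep the fingertips at least 27 mm above its underside when gripping.
- pocket (a point): Centre of the pocket's floor, at (-115, 0, 25) mm of the rig, axes as the rig's. The pocket opens upward, 44 along x and 60 along y, 25 mm deep; the block's x goes along the rig's x.
- lock (a joint): Angle of the locking lever: flat steel arm with an upright black knob, swinging level on a post at rig (-115, -46) mm. 0 = shut, arm to rig +y across the block; 1.6 = open, arm to rig -x. Starts 1.35 to 1.58, stays where left; about 1 N at the knob. Arm at z 87 to 95 mm clears a seated block (top 85) by 2 mm, not an unseated one.
- lock_knob (a point): Middle of the knob's top, 121 mm above the table, 58 mm from the lever's pivot. The knob is 14 mm across and 26 mm high (z 95 to 121 mm).
- leg (a joint): How far the telescopic leg is drawn out along rig x, in m, 0 to 0.083; starts at 0. A spring always pulls it back in with 4 to 6 N, even with the cam lever closed, so it returns if let go. The leg is a steel bar 18 mm wide (rig y -9 to 9), z 22 to 46 mm, with an end plate across it.
- plate_edge (a point): Edge of the leg's end plate next to the index, mid thickness, 45 mm up, at rig (75 + travel, -57) mm. The plate is 8 mm thick, rig y -57 to 41, z 16 to 62 mm; with the leg in it spans rig x 71 to 79. Between it and the housing (x 0) there is room for the fingers on both sides of the bar, to pull on its inner face.
- index (a joint): Where the index stands, in m of leg travel: the leg is at the index when joint leg equals joint index. Preset from 0.03 to 0.07 by the surgeon.
- index_top (a point): Top middle of the index: upright aluminium plate 8 mm thick, 24 mm across (rig y -88 to -64), 52 mm above the table, on the rail beside the leg. At the right length the leg's end plate and this plate stand in one line. Axes as the rig's.
- cam (a joint): Angle of the black cam lever, swinging level on a pin at the bar's +y side, rig (18 + travel, 14) mm. 0 = closed: along the bar towards the end plate, outer face at rig y 18, so bar and lever together measure 27 mm (y -9 to 18). Starts 0.36 to 0.42 open, stays where left; closes with about 3 N at the tip, e.g. squeezed with the bar between the fingers.
- cam_tip (a point): Top of the cam lever's free end, mid thickness, 46 mm above the table. The lever is 50 mm long, 8 thick, z 24 to 46 mm; closed, its tip is 3 mm short of the end plate; at the start its tip's outer face is about 37 mm from the bar's middle line.
- cup: open steel cup, 66 mm across, 80 mm high; origin under its centre. Bystander.
- mallet: steel-headed mallet lying down, 220 mm long, 48 mm high. Bystander.
- osteotome: tool with a black handle, lying down. Bystander.
- bowl: steel bowl, 110 mm across, 50 mm high. Bystander.
- forceps: flat steel forceps, 150 mm long, 9 mm high, lying on the drape. Bystander.
- reamer: small steel reamer head standing up, 40 mm across, 60 mm high. Bystander.
- saline: clear bottle, 60 mm across, 130 mm high. Bystander.
Not all that is in view belongs to the job. Leave any brown or yellow look-alike of the block alone.

How it is judged:
By the outcome, as a careful person would: the job done as asked, in the order asked, and still so for the second after the job is handed in, while the arm keeps its last pose, push and grip.
It also fails if it takes over 67 s, if anything falls off the work surface, if the arm or the gripper's body presses on something with over 40 N, if the wrist force passes 120 N, or if a joint passes its speed limit or range.

## Working session

There is one attempt and no reset: what is moved stays moved. The work goes in short steps, Python scripts to look and compute and a tool call to move; the robot and the scene stay as the last step left them, time stands still between calls to the robot, and variables do not carry over. Pictures are saved under pics/ and viewed, at most 10 in all, crops included, and the job is handed in when it is done.

Besides the shell and the picture viewer there is one more tool, called after ">>>" by a JSON object that holds its "op" and its "data". servo_tool: Moves the arm, as the interface text tells. Its arguments: {"type":"object","properties":{"moves":{"type":"array","items":{"type":"array","items":{"type":"number"}}},"claw":{"type":"number"},"force":{"type":"number"}},"required":["moves"]}

```bash
mkdir -p pics; ls
python3 - <<'E'
from workcell import *
import cv2
for n in("scene","top"):
    cv2.imwrite(f"pics/{n}0.png",camera(n)[:,:,::-1])
    c=get_calibration(n);print(n,c)
print(get_obs())
E
```

```text
pics
scene {'fx': 512.0133341272732, 'fy': 512.0133341272732, 'cx': 316.3923012777759, 'cy': 242.96212836695966, 'rvec': array([ 2.10299488,  1.37370288, -0.51000507]), 'tvec': array([-0.26012958, -0.29470836,  1.57392141])}
top {'fx': 532.2727071129561, 'fy': 532.2727071129561, 'cx': 318.49642628949624, 'cy': 242.27623038663532, 'rvec': array([ 2.17161728, -2.15703766,  0.13827729]), 'tvec': array([0.04544341, 0.54799292, 1.27120685])}
{'time': 0.1, 'q': array([7.17907724e+01, 5.00722660e+00, 1.00409134e+01, 9.50978607e+01,
       7.42586701e-06, 9.00012997e+01]), 'qd': array([ 0.07754404, -0.1269613 ,  0.04121936,  0.01686704,  0.03208563,
       -0.05945537]), 'joint_efforts': array([ 7.26885519e-04, -5.21566272e+01,  4.65651083e+01,  1.60525949e-02,
        3.74936860e-05, -2.41881276e-05]), 'ee_pos': array([0.17181136, 0.52228384, 0.23067807]), 'tcp_rot': array([-1.79935826e+02, -5.97009132e-06,  1.61789473e+02]), 'wrist_force': array([ 0.35804562, -0.31233616,  0.41037798]), 'torque': array([ 0.00568761, -0.00332184, -0.02187849]), 'grasp_force': 0.0, 'opening': 0.08552184495063746}
```

View pics/scene0.png

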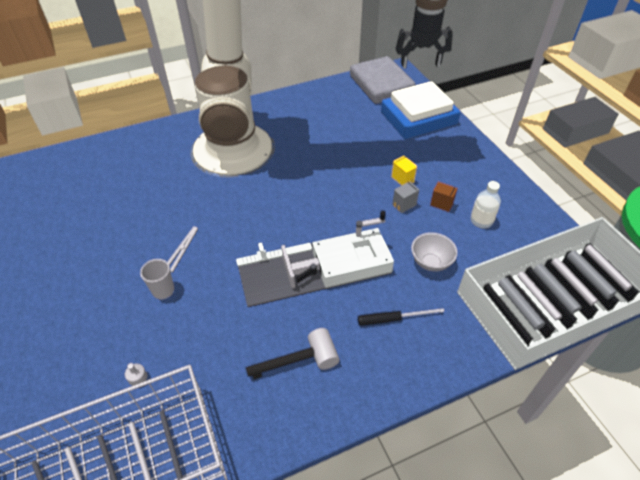

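View pics/top0.png

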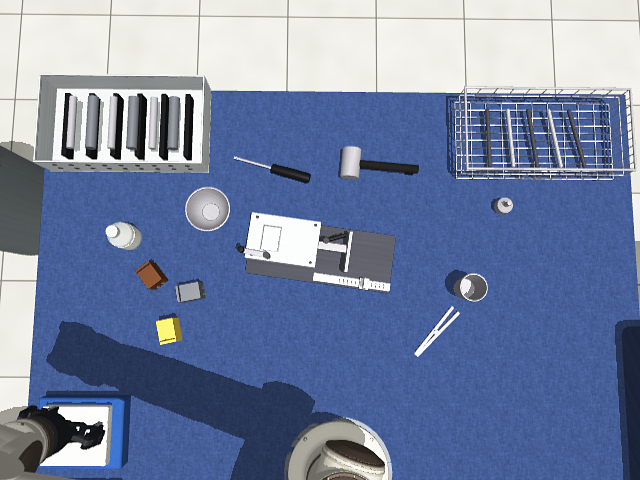

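The scene shows the rig mid-image (housing ~352,258, leg towards left ~290,265), with the grey block at (405,196). In the top view the housing is at (283,240), the leg points right with its end plate at (346,250), the index is at (365,283), the lock knob at (241,248), and the grey block at (189,291). I'll zoom in next.

```bash
cat > h.py <<'E'
import numpy as np, cv2
from workcell import *
def cal(n):
    c=get_calibration(n); K=np.array([[c['fx'],0,c['cx']],[0,c['fy'],c['cy']],[0,0,1.]])
    return K,cv2.Rodrigues(np.array(c['rvec']))[0],np.array(c['tvec'],float),np.array(c['rvec'],float)
def ray(n,uv,z):
    K,R,t,_=cal(n); d=R.T@np.linalg.solve(K,[uv[0],uv[1],1.]); o=-R.T@t
    return (o+d*(z-o[2])/d[2])
def proj(n,P):
    K,R,t,r=cal(n); return cv2.projectPoints(np.array(P,float).reshape(-1,3),r,t,K,None)[0][:,0]
def crop(img,x,y,w,h,s,f): cv2.imwrite(f,cv2.resize(img[y:y+h,x:x+w,::-1],None,fx=s,fy=s,interpolation=cv2.INTER_CUBIC))
E
python3 - <<'E'
from h import *
t=cv2.imread('pics/top0.png')[:,:,::-1]; s=cv2.imread('pics/scene0.png')[:,:,::-1]
a=cv2.resize(t[205:305,165:400],None,fx=3.4,fy=3.4,interpolation=cv2.INTER_CUBIC)
crop(t,165,205,235,95,3.4,'pics/tc.png')
crop(s,230,150,200,150,4,'pics/sc.png')
hsv=cv2.cvtColor(t[:,:,::-1].copy(),cv2.COLOR_BGR2HSV)
for nm,box,m in [('block',(172,276,36,30),(hsv[...,1]<70)),('house',(240,205,85,65),(hsv[...,2]>200)&(hsv[...,1]<60)),('base+',(235,205,170,95),hsv[...,1]<90)]:
    x,y,w,h=box; k=np.zeros(m.shape,np.uint8); k[y:y+h,x:x+w]=m[y:y+h,x:x+w]
    c=max(cv2.findContours(k,0,1)[0],key=cv2.contourArea); r=cv2.minAreaRect(c); print(nm,r,cv2.boxPoints(r).round(1).tolist())
E
```

```text
block ((189.6745147705078, 291.3221740722656), (18.131601333618164, 27.97943687438965), 79.99201965332031) [[174.3000030517578, 284.79998779296875], [201.89999389648438, 280.0], [205.0, 297.79998779296875], [177.5, 302.70001220703125]]
house ((285.4100036621094, 239.63002014160156), (78.77169036865234, 45.82051467895508), 8.130101203918457) [[243.1999969482422, 256.70001220703125], [249.6999969482422, 211.39999389648438], [327.6000061035156, 222.5], [321.20001220703125, 267.8999938964844]]
base+ ((316.010009765625, 251.43002319335938), (155.7049102783203, 61.09402084350586), 8.130102157592773) [[234.60000610351562, 270.70001220703125], [243.3000030517578, 210.1999969482422], [397.3999938964844, 232.1999969482422], [388.79998779296875, 292.70001220703125]]
```

View pics/tc.png

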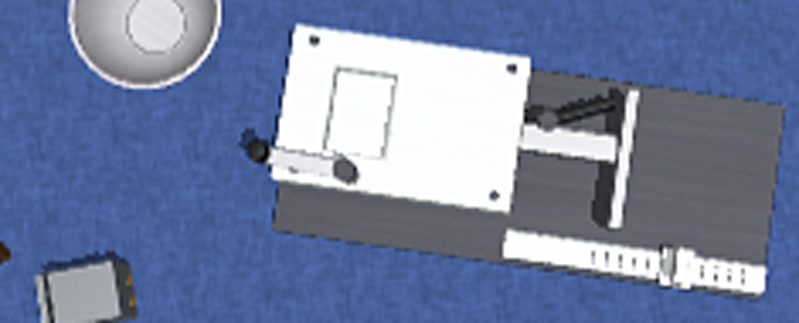

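View pics/sc.png

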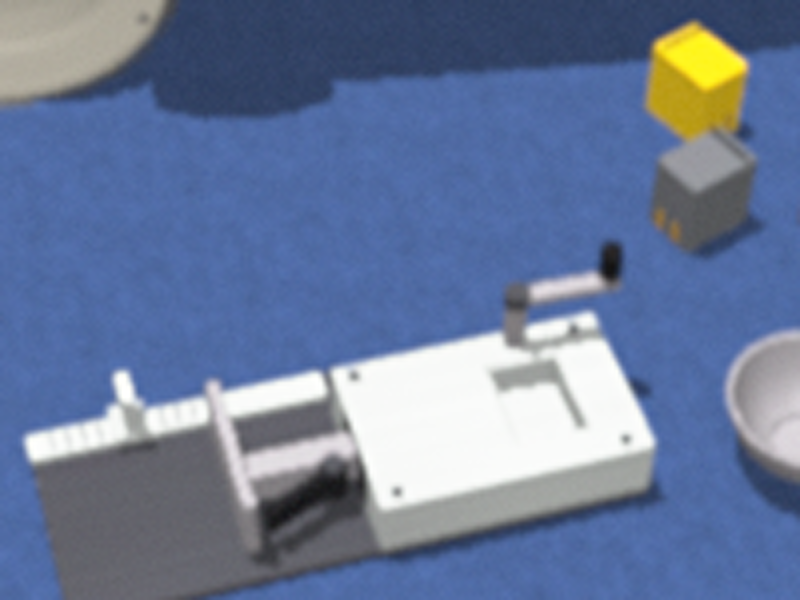

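The top crop shows the housing top corners at about (296,24), (529,57), (512,212) and (271,180). The pocket is at (360,112), the knob at (257,150), the plate line runs (633,92)-(616,226), and the index is at ~(670,265). The scene crop shows the same rig with the cam open, and the grey block's light top face. Next I'll measure with sub-pixel corners in both views.

```bash
cat >> h.py <<'E'
def sub(n,img,pts,w=3):
    g=cv2.cvtColor(np.ascontiguousarray(img),cv2.COLOR_RGB2GRAY)
    p=np.array(pts,np.float32).reshape(-1,1,2).copy()
    return cv2.cornerSubPix(g,p,(w,w),(-1,-1),(3,50,.01))[:,0]
def rigid(A,B):
    A=np.array(A);B=np.array(B);a=A-A.mean(0);b=B-B.mean(0)
    th=np.arctan2((a[:,0]*b[:,1]-a[:,1]*b[:,0]).sum(),(a*b).sum()); c,s=np.cos(th),np.sin(th)
    R=np.array([[c,-s],[s,c]]); t=B.mean(0)-R@A.mean(0); return th,R,t,B-(A@R.T+t)
E
python3 - <<'E'
from h import *
T=cv2.imread('pics/top0.png')[:,:,::-1]; S=cv2.imread('pics/scene0.png')[:,:,::-1]
ft=lambda P:[((x+.5)/3.4-.5+165,(y+.5)/3.4-.5+205) for x,y in P]
fs=lambda P:[((x+.5)/4-.5+230,(y+.5)/4-.5+150) for x,y in P]
M=np.array([[-170,55],[0,55],[0,-55],[-170,-55]])/1000
pt=ft([(296,24),(529,57),(512,212),(271,180)]); ps=fs([(655,440),(380,515),(332,370),(595,315)])
for n,I,p in(('top',T,pt),('scene',S,ps)):
    q=sub(n,I,p); print(n,np.round(q-np.array(p),2).tolist())
    for lab,u in(('raw',p),('sub',q)):
        W=[ray(n,a,.05)[:2] for a in u]; th,R,t,e=rigid(M,W); print(lab,'yaw',np.degrees(th).round(2),'o',t.round(4),'res mm',(e*1000).round(1).tolist())
        if lab=='sub':
            r=lambda a,z:(R.T@(ray(n,a,z)[:2]-t)*1000).round(1)
            if n=='top':
                print('pocket',[r(a,.05) for a in ft([(337,68),(397,74),(384,158),(325,150)])])
                print('knob',r(ft([(257,150)])[0],.121),'platetop',r(ft([(635,92)])[0],.062),r(ft([(616,226)])[0],.062),'idx',[r(a,.052) for a in ft([(667,245),(663,283)])])
                B=[ray(n,a,.06)[:2] for a in ft([(37,276),(118,262),(126,314),(45,328)])]
            else:
                print('knob',r(fs([(612,246)])[0],.121),'platetop',r(fs([(213,382)])[0],.062),r(fs([(254,520)])[0],.062),'idx',r(fs([(121,374)])[0],.052))
                B=[ray(n,a,.06)[:2] for a in fs([(655,165),(708,130),(754,160),(700,192)])]
            B=np.array(B);print('block top',B.mean(0).round(4),[(np.linalg.norm(d)*1000).round(1) for d in B-np.roll(B,1,0)],[np.degrees(np.arctan2(d[1],d[0])).round(1) for d in B-np.roll(B,1,0)])
E
```

```text
top [[0.13, -0.06], [0.16, 0.17], [-1.08, -0.05], [0.01, -0.73]]
raw yaw -97.26 o [0.5414 0.051 ] res mm [[1.7, -0.7], [0.6, 1.3], [-1.2, -1.2], [-1.2, 0.7]]
sub yaw -97.84 o [0.541  0.0516] res mm [[0.7, -0.8], [0.7, 0.8], [-0.7, 0.2], [-0.7, -0.2]]
pocket [array([-135.7,   28.4]), array([-92.7,  30.3]), array([-92.8, -30.5]), array([-135. ,  -30.9])]
knob [-171.8  -43.9] platetop [76.3 40.1] [ 76.  -55.6] idx [array([113.9, -63. ]), array([114.7, -89.9])]
block top [0.4251 0.3558] [np.float64(36.6), np.float64(56.9), np.float64(36.7), np.float64(56.7)] [np.float64(10.9), np.float64(-79.8), np.float64(-169.4), np.float64(100.2)]
scene [[0.2, 0.7], [0.0, 0.0], [-1.48, 1.21], [-0.42, -0.91]]
raw yaw -97.36 o [0.5469 0.0521] res mm [[-3.6, 1.0], [2.3, -3.1], [-1.1, 0.8], [2.5, 1.3]]
sub yaw -96.61 o [0.5482 0.0507] res mm [[-0.8, 0.8], [0.8, -2.5], [-0.3, -1.9], [0.2, 3.6]]
knob [-174.5  -43.3] platetop [ 71.6 -60.2] [75.  46.5] idx [122.3 -91.4]
block top [0.4325 0.3547] [np.float64(37.2), np.float64(51.4), np.float64(39.9), np.float64(49.2)] [np.float64(-156.9), np.float64(107.1), np.float64(19.5), np.float64(-76.3)]
```

>>> {"op": "servo_tool", "data": {"moves": [[4,-3,-1,-0.12],[8,-5.5,-2,-0.24],[12,-8,-4,-0.36],[16,-10.5,-6,-0.48],[20,-13,-7,-0.6],[23,-15,-8,-0.72],[25.3,-16.6,-8,-0.84],[25.3,-16.6,-8,-0.96],[25.3,-16.6,-8,-1.07],[25.3,-16.6,-8,-1.07],[25.3,-16.6,-8,-1.07]], "claw": 0.2}}

```text
time: 1.02
ee_pos: [0.4248, 0.3563, 0.151]
tcp_rot: [-180.0, 0.0, 100.7]
wrist_force: [-0.0, 0.1, 0.0]
opening: 0.0683
grasp_force: 0.0
```

Run:
```python
from h import *
o=get_obs();print({k:np.round(o[k],4) for k in('time','q','ee_pos','tcp_rot','opening')})
t=camera('top');s=camera('scene');cv2.imwrite('pics/t1.png',t[:,:,::-1]);cv2.imwrite('pics/s1.png',s[:,:,::-1])
a=cv2.resize(t[240:340,130:250],None,fx=3.3,fy=3.3,interpolation=2);b=cv2.resize(s[120:220,350:470],None,fx=3.3,fy=3.3,interpolation=2)
cv2.imwrite('pics/p1.png',np.hstack([a,b])[:,:,::-1])
print(proj('top',[[.425,.356,.06]]),proj('top',[o['ee_pos']]),proj('scene',[o['ee_pos']]))
```

```text
{'time': np.float64(1.0167), 'q': array([3.998420e+01, 4.734300e+00, 9.303000e-01, 8.623860e+01,
       8.600000e-03, 1.193328e+02]), 'ee_pos': array([0.4248, 0.3563, 0.151 ]), 'tcp_rot': array([-1.799586e+02,  1.340000e-02,  1.006514e+02]), 'opening': np.float64(0.0683)}
[[188.55342462 291.45131238]] [[178.76254169 290.45004343]] [[409.23946653 161.88059697]]
```

View pics/p1.png

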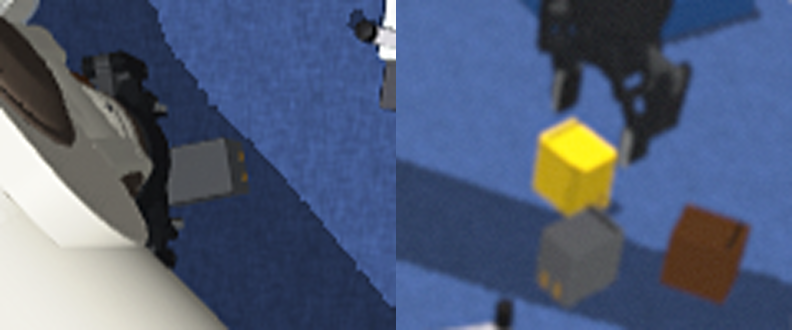

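The gripper straddles the block, with the finger midpoint at ~(180,290.6) in the top view against a predicted (178.8,290.5). I'll descend and grip.

>>> {"op": "servo_tool", "data": {"moves": [[0,0,-3,0],[0,0,-6,0],[0,0,-9,0],[0,0,-11,0],[0,0,-12.2,0],[0,0,-12.2,0]]}}

```text
time: 1.62
ee_pos: [0.4232, 0.3561, 0.0269]
tcp_rot: [-179.8, 0.1, 100.7]
wrist_force: [-0.8, -0.6, -0.1]
opening: 0.0681
grasp_force: 0.0
```

>>> {"op": "servo_tool", "data": {"moves": [[0,0,0,0],[0,0,0,0],[0,0,0,0],[0,0,0,0],[0,0,0,0],[0,0,0,0]], "claw": 1, "force": 40}}

```text
time: 2.12
ee_pos: [0.4257, 0.3574, 0.0314]
tcp_rot: [179.8, -0.1, 100.5]
wrist_force: [-0.5, 0.9, 5.8]
opening: 0.0395
grasp_force: 41.4
```

>>> {"op": "servo_tool", "data": {"moves": [[0,0,2,0],[0,0,5,0],[0,0,8,0.1],[0,0,11,0.2],[1,-1.5,13,0.32],[3,-4,14,0.44],[5,-7,14,0.56],[7,-10,14,0.68],[9,-13,14,0.8],[11,-16,14,0.92],[12.5,-18,14,1.04],[13.2,-19.1,14,1.16],[13.2,-19.1,14,1.25],[13.2,-19.1,14,1.25],[13.2,-19.1,14,1.25],[13.2,-19.1,14,1.25]]}}

```text
time: 3.45
ee_pos: [0.5567, 0.1658, 0.1696]
tcp_rot: [180.0, 0.0, 172.0]
wrist_force: [0.3, 0.3, -2.9]
opening: 0.0393
grasp_force: 41.3
```

Run:
```python
from h import *
o=get_obs();print({k:np.round(o[k],4) for k in('time','q','ee_pos','tcp_rot','opening','wrist_force')})
t=camera('top');s=camera('scene');cv2.imwrite('pics/t2.png',t[:,:,::-1]);cv2.imwrite('pics/s2.png',s[:,:,::-1])
a=cv2.resize(t[190:310,200:330],None,fx=3,fy=3,interpolation=2);b=cv2.resize(s[160:280,290:420],None,fx=3,fy=3,interpolation=2)
cv2.imwrite('pics/p2.png',np.hstack([a,b])[:,:,::-1])
p=o['ee_pos'];print(proj('top',[p,p-[0,0,.028]]),proj('scene',[p,p-[0,0,.028]]))
```

```text
{'time': np.float64(3.45), 'q': array([1.65855e+01, 8.37880e+00, 6.95940e+00, 8.85663e+01, 2.80000e-03,
       2.46256e+01]), 'ee_pos': array([0.5567, 0.1658, 0.1696]), 'tcp_rot': array([1.799915e+02, 1.180000e-02, 1.719599e+02]), 'opening': np.float64(0.0393), 'wrist_force': array([ 0.273 ,  0.3125, -2.897 ])}
[[265.90450511 230.40282831]
 [267.01215621 232.15560449]] [[366.48443745 213.67833407]
 [365.65819884 222.05773142]]
```

View pics/p2.png

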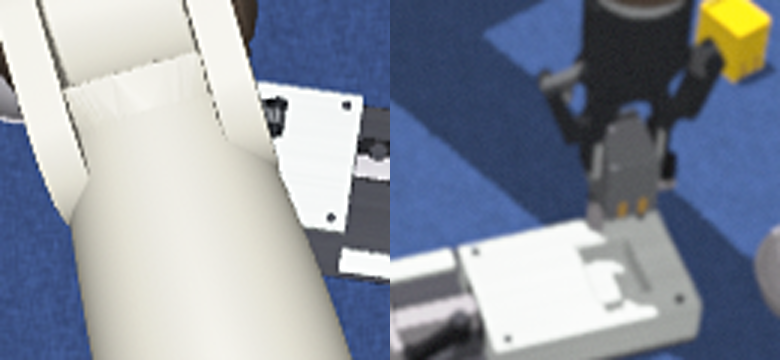

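The top view is blocked by the arm. The scene view shows the block upright between the fingers, its bottom edge at ~(633,217), above the pocket at ~(620,275). I'll lower it gently and watch the force.

>>> {"op": "servo_tool", "data": {"moves": [[0,0,-2.5,0],[0,0,-5,0],[0,0,-7,0],[0,0,-8,0],[0,0,-8.5,0],[0,0,-8.8,0],[0,0,-9.1,0],[0,0,-9.3,0],[0,0,-9.3,0]]}}

```text
time: 4.3
ee_pos: [0.5587, 0.1656, 0.0797]
tcp_rot: [179.9, 0.3, 172.1]
wrist_force: [1.0, -2.0, 8.0]
opening: 0.0392
grasp_force: 43.0
```

Run:
```python
from h import *
o=get_obs();print({k:np.round(o[k],4) for k in('ee_pos','tcp_rot','wrist_force','torque')})
s=camera('scene');cv2.imwrite('pics/s3.png',s[:,:,::-1])
crop(s,320,190,90,80,8,'pics/p3.png')
th=np.radians(-97.84);R=np.array([[np.cos(th),-np.sin(th)],[np.sin(th),np.cos(th)]]);T=np.array([.541,.0516])
W=lambda x,y,z:[*(R@np.array([x,y])/1000+T),z]
print(R.T@(o['ee_pos'][:2]-T)*1000)
for nm,P in(('pocket',[(-137,30,.05),(-93,30,.05),(-93,-30,.05),(-137,-30,.05)]),('housing',[(-170,55,.05),(0,55,.05),(0,-55,.05),(-170,-55,.05)])):
    print(nm,((proj('scene',[W(*p) for p in P])-[320,190])*8).round().tolist())
```

```text
{'ee_pos': array([0.5587, 0.1656, 0.0797]), 'tcp_rot': array([179.9176,   0.3075, 172.0838]), 'wrist_force': array([ 1.0042, -1.9932,  7.9544]), 'torque': array([-0.5787,  0.162 ,  0.0822])}
[-115.36861564    1.97884117]
pocket [[446.0, 518.0], [308.0, 550.0], [245.0, 403.0], [380.0, 373.0]]
housing [[579.0, 557.0], [32.0, 684.0], [-68.0, 407.0], [453.0, 294.0]]
```

View pics/p3.png

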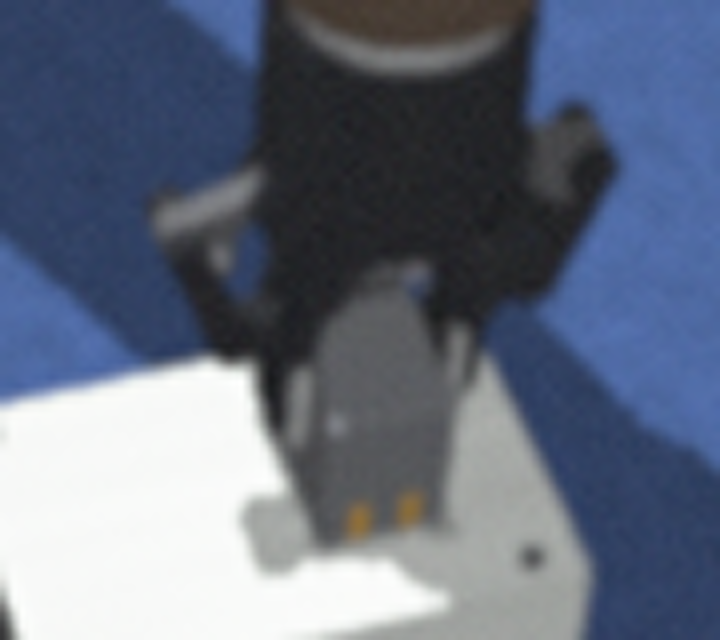

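The scene crop shows the block standing on the rim. Its front-bottom edge runs (325,545)-(440,520), about 2 mm short towards rig -y of where it should be. The torque also points to contact at the +x/-y corner, so I'll shift it and try again.

>>> {"op": "servo_tool", "data": {"moves": [[0,0,0.4,0],[0.15,0.1,0.5,0],[0.3,0.15,0.5,0],[0.3,0.15,0.5,0],[0.3,0.15,0.2,0],[0.3,0.15,0,0],[0.3,0.15,-0.2,0],[0.3,0.15,-0.2,0]]}}

```text
time: 5.02
ee_pos: [0.5596, 0.1668, 0.0734]
tcp_rot: [-180.0, -0.0, 172.1]
wrist_force: [1.1, 0.2, -3.0]
opening: 0.0395
grasp_force: 41.7
```

Run:
```python
from h import *
o=get_obs();print({k:np.round(o[k],4) for k in('ee_pos','tcp_rot','wrist_force','torque')})
```

```text
{'ee_pos': array([0.5596, 0.1668, 0.0734]), 'tcp_rot': array([-1.799735e+02, -4.880000e-02,  1.721008e+02]), 'wrist_force': array([ 1.072 ,  0.1921, -2.9949]), 'torque': array([-0.0056, -0.1054, -0.0466])}
```

It went in (no vertical force). Continuing to the floor.

>>> {"op": "servo_tool", "data": {"moves": [[0,0,-0.4,0],[0,0,-0.8,0],[0,0,-1.2,0],[0,0,-1.6,0],[0,0,-1.9,0],[0,0,-2.0,0],[0,0,-2.0,0],[0,0,-2.0,0]]}}

```text
time: 5.68
ee_pos: [0.5597, 0.1669, 0.0568]
tcp_rot: [180.0, 0.1, 172.1]
wrist_force: [-10.0, -2.9, 19.6]
opening: 0.0394
grasp_force: 44.3
```

>>> {"op": "servo_tool", "data": {"moves": [[0,0,0.1,0],[0,0,0.1,0],[0,0,0.1,0],[0,0,0.1,0]], "claw": 0.25}}

```text
time: 6.02
ee_pos: [0.5598, 0.1669, 0.055]
tcp_rot: [-180.0, -0.0, 172.1]
wrist_force: [0.1, 0.5, -0.4]
opening: 0.0638
grasp_force: 0.0
```

>>> {"op": "servo_tool", "data": {"moves": [[0,0,2,0],[0,0,5,0],[0,0,8,0],[0,0,10.5,0.12],[-0.5,1,10.5,0.24],[-1,2,10.5,0.36],[-1.5,3,10.5,0.48],[-2,4,10.5,0.6],[-2.5,5,10.5,0.72],[-3,5.5,10.5,0.84],[-3.6,6.3,10.5,0.96],[-3.6,6.3,10.5,1.08],[-3.6,6.3,10.5,1.2],[-3.6,6.3,10.5,1.32],[-3.6,6.3,10.5,1.44],[-3.6,6.3,10.5,1.57],[-3.6,6.3,10.5,1.57]]}}

```text
time: 7.43
ee_pos: [0.5238, 0.23, 0.1599]
tcp_rot: [180.0, -0.0, -97.6]
wrist_force: [0.1, -0.3, -0.9]
opening: 0.0637
grasp_force: 0.0
```

Run:
```python
from h import *
o=get_obs();print({k:np.round(o[k],4) for k in('time','q','ee_pos','tcp_rot','opening','wrist_force')})
t=camera('top');s=camera('scene');cv2.imwrite('pics/t4.png',t[:,:,::-1]);cv2.imwrite('pics/s4.png',s[:,:,::-1])
a=cv2.resize(t[200:290,210:320],None,fx=3.5,fy=3.5,interpolation=2);b=cv2.resize(s[180:270,310:420],None,fx=3.5,fy=3.5,interpolation=2)
cv2.imwrite('pics/p4.png',np.hstack([a,b])[:,:,::-1])
th=np.radians(-97.84);R=np.array([[np.cos(th),-np.sin(th)],[np.sin(th),np.cos(th)]]);T=np.array([.5437,.0529])
W=lambda x,y,z:[*(R@np.array([x,y])/1000+T),z]
for P in([-135,28,.085],[-95,28,.085],[-135,28,.05],[-95,28,.05],[-173,-44,.121]): print(P,((proj('scene',[W(*P)])-[310,180])*3.5+[385,0]).round().tolist())
```

```text
{'time': np.float64(7.4333), 'q': array([ 2.37025e+01,  7.16250e+00,  4.54840e+00,  8.74098e+01,
        1.50000e-03, -5.86911e+01]), 'ee_pos': array([0.5238, 0.23  , 0.1599]), 'tcp_rot': array([ 1.799789e+02, -1.110000e-02, -9.760650e+01]), 'opening': np.float64(0.0637), 'wrist_force': array([ 0.1331, -0.3404, -0.9218])}
[-135, 28, 0.085] [[619.0, 230.0]]
[-95, 28, 0.085] [[563.0, 242.0]]
[-135, 28, 0.05] [[615.0, 262.0]]
[-95, 28, 0.05] [[560.0, 275.0]]
[-173, -44, 0.121] [[640.0, 107.0]]
```

View pics/p4.png

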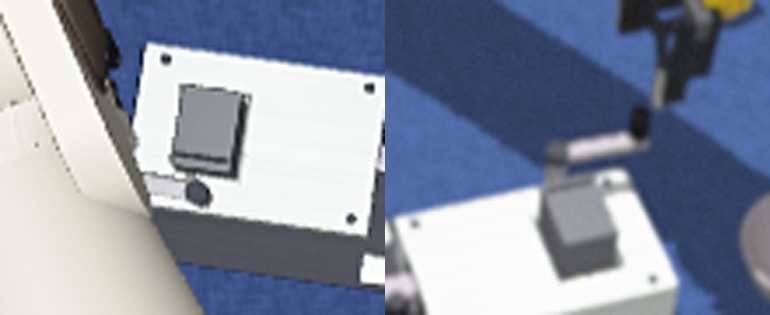

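The block is seated: its front top corners are at (615,233) and (560,243), as predicted for z 85 mm. The knob is at (640,108), also as predicted. I'll grip the knob next.

>>> {"op": "servo_tool", "data": {"moves": [[0,0,-2,0],[0,0,-4,0],[0,0,-5.2,0],[0,0,-5.7,0],[0,0,-5.7,0]]}}

```text
time: 7.95
ee_pos: [0.5232, 0.2297, 0.102]
tcp_rot: [179.9, -0.1, -98.0]
wrist_force: [-0.8, -0.7, 0.2]
opening: 0.0636
grasp_force: 0.0
```

>>> {"op": "servo_tool", "data": {"moves": [[0,0,0,0],[0,0,0,0],[0,0,0,0],[0,0,0,0],[0,0,0,0],[0,0,0,0],[0,0,0,0]], "claw": 1, "force": 20}}

```text
time: 8.53
ee_pos: [0.5242, 0.2302, 0.1041]
tcp_rot: [-179.9, 0.0, -97.9]
wrist_force: [0.1, 0.3, 5.4]
opening: 0.0129
grasp_force: 20.9
```

Run:
```python
import numpy as np
th=np.radians(-97.84);R=np.array([[np.cos(th),-np.sin(th)],[np.sin(th),np.cos(th)]])
k=lambda a:R@np.array([-np.sin(a),np.cos(a)])*5.8
for a in np.linspace(1.54,-.02,14): print(np.r_[k(a)-k(1.54),0,a-1.54].round(2).tolist())
```

```text
[0.0, 0.0, 0.0, 0.0]
[0.68, -0.16, 0.0, -0.12]
[1.33, -0.39, 0.0, -0.24]
[1.95, -0.71, 0.0, -0.36]
[2.53, -1.09, 0.0, -0.48]
[3.06, -1.55, 0.0, -0.6]
[3.53, -2.06, 0.0, -0.72]
[3.94, -2.62, 0.0, -0.84]
[4.27, -3.23, 0.0, -0.96]
[4.53, -3.88, 0.0, -1.08]
[4.71, -4.55, 0.0, -1.2]
[4.81, -5.24, 0.0, -1.32]
[4.83, -5.93, 0.0, -1.44]
[4.76, -6.62, 0.0, -1.56]
```

>>> {"op": "servo_tool", "data": {"moves": [[0,0,0.2,0],[0.68,-0.16,0.2,-0.12],[1.33,-0.39,0.2,-0.24],[1.95,-0.71,0.2,-0.36],[2.53,-1.09,0.2,-0.48],[3.06,-1.55,0.2,-0.6],[3.53,-2.06,0.2,-0.72],[3.94,-2.62,0.2,-0.84]]}}

```text
time: 9.2
ee_pos: [0.5626, 0.2029, 0.1042]
tcp_rot: [180.0, -0.2, -146.4]
wrist_force: [-4.1, -3.3, -1.3]
opening: 0.013
grasp_force: 21.0
```

>>> {"op": "servo_tool", "data": {"moves": [[0.33,-0.61,0,-0.12],[0.59,-1.26,0,-0.24],[0.77,-1.93,0,-0.36],[0.87,-2.62,0,-0.48],[0.89,-3.31,0,-0.6],[0.84,-3.9,0,-0.71],[0.82,-4.1,0,-0.71],[0.82,-4.1,0,-0.71],[0.82,-4.1,0,-0.71]]}}

```text
time: 9.95
ee_pos: [0.5706, 0.1641, 0.1043]
tcp_rot: [179.9, -0.2, 173.3]
wrist_force: [-2.3, 8.8, -4.8]
opening: 0.0127
grasp_force: 20.9
```

Run:
```python
from h import *
o=get_obs();p=o['ee_pos'];print(p,o['wrist_force'])
th=np.radians(-97.84);R=np.array([[np.cos(th),-np.sin(th)],[np.sin(th),np.cos(th)]])
v=R.T@(p[:2]-[.5437,.0529])*1000-[-115,-46]; print(v,np.hypot(*v),'a',np.arctan2(-v[0],v[1]))
```

```text
[0.57060338 0.16409012 0.1043401 ] [-2.25293594  8.82516444 -4.78275906]
[ 1.17937566 57.48477778] 57.49687472594959 a -0.020513434588149696
```

>>> {"op": "servo_tool", "data": {"moves": [[0,0.2,0,0],[0,0.2,0,0],[0,0.2,0,0],[0,0.2,0,0],[0,0.2,2,0],[0,0.2,5,0],[0,0.2,7,0]], "claw": 0.6}}

```text
time: 10.53
ee_pos: [0.5715, 0.1645, 0.1773]
tcp_rot: [180.0, 0.1, 173.2]
wrist_force: [0.3, 0.2, 0.5]
opening: 0.0344
grasp_force: 0.0
```

>>> {"op": "servo_tool", "data": {"moves": [[-0.5,-1,0,-0.12],[-0.8,-2.5,0,-0.24],[-1.1,-4,0,-0.36],[-1.4,-5.5,0,-0.48],[-1.7,-7,0,-0.6],[-2.0,-8.5,0,-0.72],[-2.3,-10,0,-0.84],[-2.6,-11.5,0,-0.96],[-2.9,-13,0,-1.08],[-3.2,-14.5,0,-1.2],[-3.5,-16.3,0,-1.32],[-3.5,-16.3,0,-1.44],[-3.5,-16.3,0,-1.56],[-3.5,-16.3,0,-1.56],[-3.5,-16.3,0,-1.56]], "claw": 0}}

```text
time: 11.78
ee_pos: [0.5365, 0.0016, 0.1754]
tcp_rot: [180.0, 0.0, 84.1]
wrist_force: [0.7, -0.1, 0.7]
opening: 0.0851
grasp_force: 0.0
```

```bash
cat >> h.py <<'E'
th=np.radians(-97.84);RR=np.array([[np.cos(th),-np.sin(th)],[np.sin(th),np.cos(th)]]);TT=np.array([.5437,.0529])
W=lambda x,y,z:[*(RR@np.array([x,y])/1000+TT),z]
rg=lambda p:RR.T@(np.array(p)[:2]-TT)*1000
E
python3 - <<'E'
from h import *
o=get_obs();print({k:np.round(o[k],4) for k in('time','q','ee_pos','tcp_rot','opening')},rg(o['ee_pos']))
t=camera('top');s=camera('scene');cv2.imwrite('pics/t5.png',t[:,:,::-1]);cv2.imwrite('pics/s5.png',s[:,:,::-1])
a=cv2.resize(t[195:305,230:400],None,fx=3,fy=3,interpolation=2);b=cv2.resize(s[175:305,225:400],None,fx=3,fy=3,interpolation=2)
b=cv2.resize(b,(390,290));cv2.imwrite('pics/p5.png',np.vstack([a[:,:510],np.pad(b,((0,0),(0,120),(0,0)))])[:600,:,::-1])
E
```

```text
{'time': np.float64(11.7833), 'q': array([ 1.70900e-01,  2.31150e+00,  1.07930e+00,  8.87568e+01,
       -6.50000e-03,  9.60987e+01]), 'ee_pos': array([0.5365, 0.0016, 0.1754]), 'tcp_rot': array([1.799883e+02, 5.300000e-03, 8.407220e+01]), 'opening': np.float64(0.0851)} [51.83740065 -0.15004001]
```

View pics/p5.png

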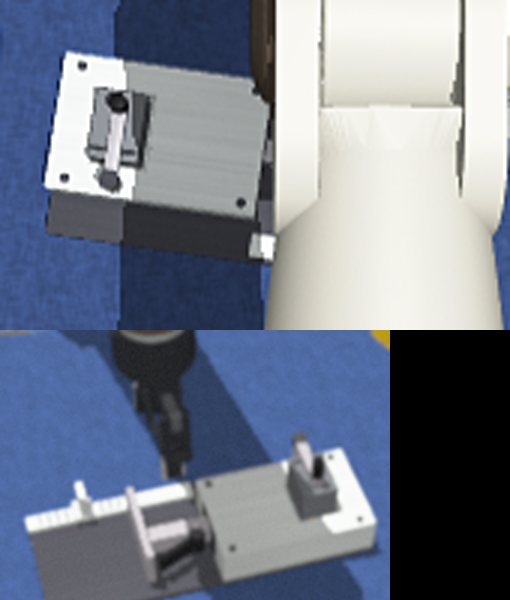

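The top view shows the lock lever lying across the block, knob at (118,102) and pivot at (110,180). In the scene view the gripper is above the leg and the cam is open. I'll descend around the bar.

>>> {"op": "servo_tool", "data": {"moves": [[0,0,-3,0],[0,0,-6,0],[0,0,-9,0],[0,0,-11,0],[0,0,-12.5,0],[0,0,-13.5,0],[0,0,-14.5,0],[0,0,-15.5,0],[0,0,-15.5,0],[0,0,-15.5,0]]}}

```text
time: 12.72
ee_pos: [0.5364, 0.0018, 0.0203]
tcp_rot: [-180.0, 0.0, 83.9]
wrist_force: [-0.4, 0.6, -0.2]
opening: 0.0856
grasp_force: 0.0
```

Run:
```python
from h import *
o=get_obs();print({k:np.round(o[k],4) for k in('time','ee_pos','tcp_rot','wrist_force')},rg(o['ee_pos']), RR[:,0])
s=camera('scene');cv2.imwrite('pics/s6.png',s[:,:,::-1])
b=cv2.resize(s[215:305,225:345],None,fx=6,fy=6,interpolation=2);cv2.imwrite('pics/p6.png',b[:,:,::-1])
```

```text
{'time': np.float64(12.7167), 'ee_pos': array([0.5364, 0.0018, 0.0203]), 'tcp_rot': array([-1.799868e+02,  2.200000e-03,  8.389910e+01]), 'wrist_force': array([-0.407 ,  0.5978, -0.2191])} [51.61423898 -0.22132545] [-0.13640721 -0.99065285]
```

View pics/p6.png

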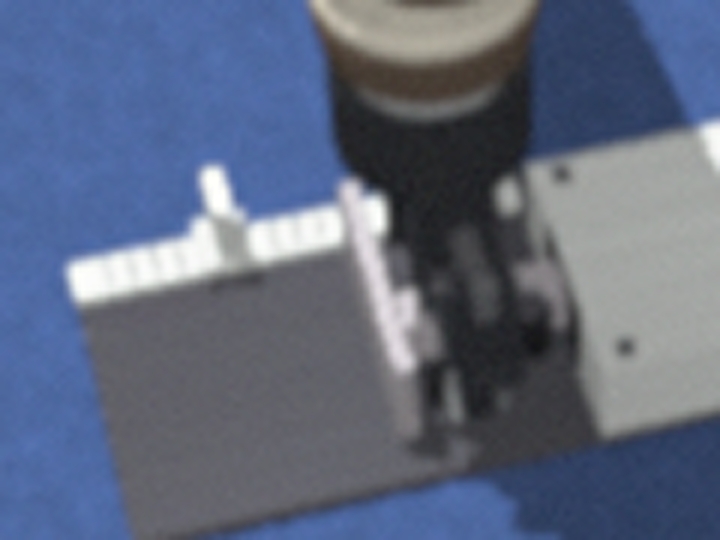

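The scene crop shows the open fingers on both sides of the bar behind the plate, with no contact. That was my last permitted picture, so from here I measure numerically. Next I sample brightness profiles along rig x over the plate top and the index top.

```bash
cat >> h.py <<'E'
def prof(n,img,xs,ys,z):
    g=cv2.cvtColor(np.ascontiguousarray(img),cv2.COLOR_RGB2GRAY).astype(np.float32); out=0
    for y in ys:
        p=proj(n,[W(x,y,z) for x in xs]).astype(np.float32)
        out=out+cv2.remap(g,p[None,:,0].copy(),p[None,:,1].copy(),1)[0]
    return (out/len(ys)).round().astype(int)
E
python3 - <<'E'
from h import *
T=cv2.imread('pics/top0.png')[:,:,::-1]; S=cv2.imread('pics/scene0.png')[:,:,::-1];S6=cv2.imread('pics/s6.png')[:,:,::-1]
xp=np.arange(60,92,1.5);xi=np.arange(96,132,1.5)
print('plate x from 60, index from 96, step 1.5')
for nm,n,I in(('top0','top',T),('sc0','scene',S),('sc6','scene',S6)):
    for ys in([-54,-50,-46],[-40,-35,-30]): print(nm,'plate',ys,prof(n,I,xp,ys,.062).tolist())
    for ys in([-86,-83],[-78,-75,-72],[-68,-66]): print(nm,'idx',ys,prof(n,I,xi,ys,.052).tolist())
E
```

```text
plate x from 60, index from 96, step 1.5
top0 plate [-54, -50, -46] [54, 51, 51, 52, 51, 50, 50, 58, 89, 187, 248, 247, 248, 219, 126, 92, 98, 100, 101, 101, 101, 102]
top0 plate [-40, -35, -30] [58, 49, 51, 51, 51, 50, 51, 57, 100, 191, 244, 245, 247, 215, 135, 94, 97, 99, 100, 101, 101, 101]
top0 idx [-86, -83] [244, 255, 255, 255, 240, 203, 226, 254, 255, 248, 222, 203, 208, 192, 187, 188, 149, 124, 147, 210, 255, 255, 254, 253]
top0 idx [-78, -75, -72] [245, 247, 245, 242, 223, 216, 238, 244, 245, 245, 199, 151, 193, 200, 184, 179, 160, 111, 156, 246, 255, 255, 255, 250]
top0 idx [-68, -66] [105, 104, 100, 99, 99, 98, 101, 103, 104, 92, 57, 90, 142, 120, 109, 116, 116, 114, 139, 181, 219, 197, 191, 195]
sc0 plate [-54, -50, -46] [125, 126, 126, 125, 124, 124, 134, 152, 176, 194, 202, 198, 183, 160, 139, 125, 122, 122, 124, 123, 122, 121]
sc0 plate [-40, -35, -30] [249, 249, 248, 249, 249, 248, 246, 240, 233, 226, 222, 215, 201, 187, 191, 209, 232, 243, 246, 244, 240, 239]
sc0 idx [-86, -83] [102, 103, 103, 105, 105, 104, 104, 104, 105, 105, 105, 106, 106, 106, 107, 115, 136, 165,
[... 306 characters left out ...]
245, 214]
sc6 plate [-54, -50, -46] [38, 44, 55, 66, 78, 89, 112, 139, 169, 190, 199, 195, 180, 157, 137, 123, 120, 121, 123, 122, 120, 118]
sc6 plate [-40, -35, -30] [42, 68, 113, 167, 215, 242, 244, 240, 231, 224, 220, 212, 199, 185, 188, 206, 230, 242, 245, 242, 238, 237]
sc6 idx [-86, -83] [101, 101, 102, 103, 102, 102, 103, 103, 104, 104, 103, 103, 103, 103, 105, 113, 134, 162, 192, 208, 217, 216, 196, 167]
sc6 idx [-78, -75, -72] [103, 104, 104, 103, 103, 104, 104, 105, 105, 105, 105, 106, 105, 104, 105, 118, 147, 191, 230, 247, 252, 251, 240, 213]
sc6 idx [-68, -66] [106, 105, 104, 104, 105, 105, 105, 105, 106, 105, 106, 106, 105, 104, 106, 114, 145, 189, 225, 248, 252, 250, 243, 211]
```

Run:
```python
from h import *
T=cv2.imread('pics/top0.png')[:,:,::-1]; S=cv2.imread('pics/scene0.png')[:,:,::-1]
xi=np.arange(112,145,1.5)
for nm,n,I in(('top0','top',T),('sc0','scene',S)):
    for ys in([-87,-85],[-78,-75,-72],[-67,-65],[-64]): print(nm,'idx',ys,prof(n,I,xi,ys,.052).tolist())
```

```text
top0 idx [-87, -85] [192, 224, 217, 195, 198, 172, 118, 157, 209, 247, 255, 255, 253, 253, 254, 255, 255, 255, 255, 251, 230, 235]
top0 idx [-78, -75, -72] [152, 177, 205, 188, 182, 171, 128, 123, 223, 255, 255, 255, 253, 246, 249, 252, 246, 246, 247, 230, 208, 219]
top0 idx [-67, -65] [73, 109, 104, 94, 97, 103, 105, 115, 140, 186, 171, 154, 161, 163, 160, 138, 116, 99, 97, 98, 99, 99]
top0 idx [-64] [93, 91, 90, 88, 86, 94, 102, 101, 109, 123, 104, 93, 95, 97, 102, 102, 100, 98, 100, 100, 100, 100]
sc0 idx [-87, -85] [105, 106, 107, 106, 109, 124, 144, 168, 184, 195, 196, 185, 162, 137, 113, 107, 104, 104, 106, 107, 106, 106]
sc0 idx [-78, -75, -72] [106, 105, 104, 105, 112, 137, 178, 221, 244, 253, 253, 246, 226, 186, 145, 117, 108, 105, 105, 104, 103, 103]
sc0 idx [-67, -65] [107, 106, 106, 107, 117, 135, 177, 214, 244, 251, 252, 246, 224, 190, 154, 126, 118, 112, 108, 105, 102, 103]
sc0 idx [-64] [106, 106, 109, 115, 128, 146, 181, 216, 238, 246, 246, 236, 218, 188, 162, 143, 135, 129, 122, 113, 103, 104]
```

>>> {"op": "servo_tool", "data": {"moves": [[-0.05,-0.4,0,0],[-0.1,-0.8,0,0],[-0.16,-1.2,0,0],[-0.22,-1.6,0,0],[-0.27,-2.0,0,0],[-0.27,-2.0,0,0]]}}

```text
time: 13.27
ee_pos: [0.5341, -0.0189, 0.0208]
tcp_rot: [179.9, -0.0, 83.8]
wrist_force: [1.6, 3.4, 3.7]
opening: 0.0854
grasp_force: 2.0
```

>>> {"op": "servo_tool", "data": {"moves": [[-0.05,-0.4,0,0],[-0.11,-0.8,0,0],[-0.16,-1.2,0,0],[-0.22,-1.6,0,0],[-0.27,-2.0,0,0],[-0.33,-2.4,0,0],[-0.38,-2.8,0,0],[-0.44,-3.2,0,0],[-0.48,-3.4,0,0],[-0.48,-3.4,0,0]]}}

```text
time: 14.1
ee_pos: [0.5293, -0.0524, 0.0207]
tcp_rot: [179.9, -0.0, 83.8]
wrist_force: [2.2, 4.5, 3.4]
opening: 0.0854
grasp_force: 2.4
```

```bash
cat > m.py <<'E'
from h import *
import time
o=get_obs();print({k:np.round(o[k],4) for k in('time','ee_pos','tcp_rot','wrist_force','opening')},rg(o['ee_pos']))
s=camera('scene');cv2.imwrite('pics/s_%d.png'%(o['time']*100),s[:,:,::-1])
xi=np.arange(100,148,1.5)
for ys in([-55,-51],[-47,-44],[-40,-36],[35,38]): print('plate',ys,prof('scene',s,xi,ys,.062).tolist())
print('idx',prof('scene',s,xi,[-78,-75,-72],.052).tolist())
E
python3 m.py
```

```text
{'time': np.float64(14.1), 'ee_pos': array([ 0.5293, -0.0524,  0.0207]), 'tcp_rot': array([ 1.799444e+02, -2.470000e-02,  8.384960e+01]), 'wrist_force': array([2.1824, 4.5466, 3.3757]), 'opening': np.float64(0.0854)} [106.31540185   0.1339227 ]
plate [-55, -51] [39, 39, 38, 38, 37, 37, 38, 37, 37, 37, 37, 36, 36, 36, 36, 36, 38, 43, 54, 71, 99, 129, 158, 174, 181, 175, 162, 141, 123, 108, 104, 102]
plate [-47, -44] [38, 38, 38, 37, 37, 38, 37, 35, 35, 35, 34, 38, 47, 58, 71, 83, 92, 101, 116, 134, 157, 189, 218, 237, 243, 244, 234, 215, 193, 180, 171, 167]
plate [-40, -36] [39, 37, 37, 39, 39, 39, 39, 38, 37, 37, 40, 57, 89, 128, 160, 184, 190, 180, 166, 158, 165, 187, 214, 237, 243, 245, 245, 246, 246, 246, 242, 236]
plate [35, 38] [35, 35, 37, 38, 37, 35, 36, 39, 46, 64, 90, 124, 157, 187, 207, 214, 209, 188, 160, 130, 113, 103, 99, 98, 98, 98, 99, 99, 97, 98, 99, 98]
idx [38, 39, 39, 38, 38, 37, 36, 36, 36, 36, 36, 36, 37, 36, 36, 38, 38, 37, 35, 35, 37, 43, 54, 69, 82, 94, 100, 102, 101, 101, 101, 101]
```

```bash
ls pics
python3 - <<'E'
from h import *
def edges(n,I,x0,x1,ys,z):
    xs=np.arange(x0,x1,.25); v=prof(n,I,xs,ys,z).astype(float); k=v.argmax(); 
    l=v[:k].min(); r=v[k:].min(); i=np.where(v[:k]<(l+v[k])/2)[0].max(); j=k+np.where(v[k:]<(r+v[k])/2)[0].min()
    return xs[i].round(2),xs[j].round(2),(v[k],l,r)
S=cv2.imread('pics/scene0.png')[:,:,::-1];B=cv2.imread('pics/s_1409.png') if __import__('os').path.exists('pics/s_1409.png') else cv2.imread('pics/s_1410.png'); B=B[:,:,::-1]
for ys in([39],[37],[35],[32],[29]): print(ys,edges('scene',S,62,90,ys,.062),edges('scene',B,106,140,ys,.062))
E
```

```text
p1.png
p2.png
p3.png
p4.png
p5.png
p6.png
s1.png
s2.png
s3.png
s4.png
s5.png
s6.png
s_1410.png
sc.png
scene0.png
t1.png
t2.png
t4.png
t5.png
tc.png
top0.png
[39] (np.float64(70.75), np.float64(80.5), (np.float64(215.0), np.float64(102.0), np.float64(102.0))) (np.float64(116.75), np.float64(127.0), (np.float64(215.0), np.float64(35.0), np.float64(98.0)))
[37] (np.float64(70.75), np.float64(80.75), (np.float64(218.0), np.float64(115.0), np.float64(102.0))) (np.float64(116.25), np.float64(127.25), (np.float64(215.0), np.float64(35.0), np.float64(98.0)))
[35] (np.float64(71.25), np.float64(80.75), (np.float64(221.0), np.float64(124.0), np.float64(99.0))) (np.float64(116.25), np.float64(127.5), (np.float64(214.0), np.float64(35.0), np.float64(97.0)))
[32] (np.float64(71.5), np.float64(80.75), (np.float64(222.0), np.float64(125.0), np.float64(101.0))) (np.float64(116.75), np.float64(128.0), (np.float64(210.0), np.float64(37.0), np.float64(96.0)))
[29] (np.float64(71.25), np.float64(80.75), (np.float64(216.0), np.float64(128.0), np.float64(100.0))) (np.float64(117.0), np.float64(128.0), (np.float64(197.0), np.float64(36.0), np.float64(96.0)))
```

>>> {"op": "servo_tool", "data": {"moves": [[0.1,-0.15,0,0],[0.2,-0.3,0,0],[0.3,-0.4,0,0],[0.39,-0.48,0,0],[0.39,-0.48,0,0],[0.39,-0.48,0,0]]}}

```text
time: 14.65
ee_pos: [0.5319, -0.0567, 0.0197]
tcp_rot: [-179.9, -0.0, 83.9]
wrist_force: [-2.4, 4.5, 1.6]
opening: 0.0852
grasp_force: 2.5
```

>>> {"op": "servo_tool", "data": {"moves": [[0,0,0,0],[0,0,0,0],[0,0,0,0],[0,0,0,0]], "claw": 0.24, "force": 40}}

```text
time: 14.98
ee_pos: [0.5323, -0.0567, 0.02]
tcp_rot: [-179.9, -0.0, 83.9]
wrist_force: [-0.6, 5.3, 2.1]
opening: 0.0652
grasp_force: 3.5
```

>>> {"op": "servo_tool", "data": {"moves": [[0,0,0,-0.017],[0,0,0,-0.034],[0,0,0,-0.034],[0,0,0,-0.034]]}}

```text
time: 15.32
ee_pos: [0.5326, -0.0568, 0.02]
tcp_rot: [-180.0, -0.0, 81.9]
wrist_force: [0.5, 5.1, 1.2]
opening: 0.0653
grasp_force: 2.6
```

```bash
cat > m.py <<'E'
from h import *
def edges(n,I,x0,x1,ys,z):
    xs=np.arange(x0,x1,.25); v=prof(n,I,xs,ys,z).astype(float); k=v.argmax(); 
    r=v[k:].min(); h=(r+v[k])/2; i=np.where(v[:k]<h)[0]; j=k+np.where(v[k:]<h)[0].min()
    return (xs[i.max()].round(2) if len(i) else None),xs[j].round(2),v[k]
o=get_obs();print({k:np.round(o[k],4) for k in('time','ee_pos','tcp_rot','wrist_force','opening')},rg(o['ee_pos']))
s=camera('scene');cv2.imwrite('pics/s_%d.png'%(o['time']*100),s[:,:,::-1])
S=cv2.imread('pics/scene0.png')[:,:,::-1]
for y in(39,37,35,32,29): a=edges('scene',S,62,90,[y],.062);b=edges('scene',s,108,145,[y],.062);print(y,a,b,'travel',b[1]-a[1])
E
python3 m.py
```

```text
{'time': np.float64(15.3167), 'ee_pos': array([ 0.5326, -0.0568,  0.02  ]), 'tcp_rot': array([-1.799574e+02, -1.520000e-02,  8.190750e+01]), 'wrist_force': array([0.5487, 5.0523, 1.2269]), 'opening': np.float64(0.0653)} [110.17299547   3.95003699]
39 (np.float64(70.75), np.float64(80.5), np.float64(215.0)) (np.float64(122.75), np.float64(130.0), np.float64(199.0)) travel 49.5
37 (np.float64(70.25), np.float64(80.75), np.float64(218.0)) (np.float64(122.75), np.float64(130.25), np.float64(197.0)) travel 49.5
35 (np.float64(70.5), np.float64(80.75), np.float64(221.0)) (np.float64(122.75), np.float64(130.75), np.float64(187.0)) travel 50.0
32 (np.float64(71.0), np.float64(80.75), np.float64(222.0)) (np.float64(123.25), np.float64(130.75), np.float64(177.0)) travel 50.0
29 (np.float64(70.5), np.float64(80.75), np.float64(216.0)) (np.float64(123.25), np.float64(131.0), np.float64(154.0)) travel 50.25
```

Run:
```python
from h import *
T0=cv2.imread('pics/top0.png')[:,:,::-1];S=cv2.imread('pics/scene0.png')[:,:,::-1]
t=camera('top');cv2.imwrite('pics/t7.png',t[:,:,::-1]);s=camera('scene')
xs=np.arange(112,142,1.5)
for y in(-54,-45,36): print('top plate',y,prof('top',t,xs,[y],.062).tolist())
for y in(-85,-75,-66): print('top idx',y,prof('top',t,xs,[y],.052).tolist())
for y in(-86,-80,-74,-68):
  for z in(.05,.035): print('scene idx',y,z,prof('scene',s,xs,[y],z).tolist())
```

```text
top plate -54 [183, 186, 189, 192, 195, 197, 199, 201, 204, 206, 208, 210, 213, 214, 216, 217, 219, 221, 222, 223]
top plate -45 [182, 185, 188, 191, 194, 196, 199, 202, 204, 206, 209, 210, 212, 214, 215, 217, 219, 220, 222, 223]
top plate 36 [241, 242, 244, 237, 214, 223, 237, 238, 238, 238, 238, 238, 238, 239, 239, 238, 238, 240, 241, 242]
top idx -85 [185, 188, 191, 193, 196, 199, 201, 203, 205, 207, 209, 210, 212, 214, 216, 217, 218, 220, 222, 223]
top idx -75 [184, 187, 190, 193, 195, 197, 200, 203, 204, 206, 208, 210, 212, 215, 216, 217, 218, 220, 222, 223]
top idx -66 [183, 186, 189, 191, 194, 197, 200, 202, 204, 206, 208, 210, 212, 214, 216, 217, 219, 220, 221, 223]
scene idx -86 0.05 [63, 55, 50, 46, 43, 40, 38, 37, 38, 40, 38, 37, 37, 38, 38, 38, 43, 53, 68, 84]
scene idx -86 0.035 [36, 36, 35, 34, 36, 36, 36, 36, 36, 37, 37, 36, 36, 36, 38, 41, 51, 65, 79, 89]
scene idx -80 0.05 [36, 36, 36, 36, 35, 35, 35, 35, 34, 34, 34, 36, 36, 36, 37, 37, 38, 49, 66, 81]
scene idx -80 0.035 [37, 38, 37, 36, 34, 36, 36, 37, 36, 36, 38, 38, 35, 39, 48, 57, 70, 81, 89, 95]
scene idx -74 0.05 [36, 36, 36, 35, 34, 37, 37, 37, 37, 37, 37, 37, 35, 36, 36, 38, 43, 53, 69, 83]
scene idx -74 0.035 [36, 36, 37, 38, 38, 39, 36, 36, 35, 35, 36, 39, 54, 80, 112, 142, 159, 158, 141, 125]
scene idx -68 0.05 [36, 37, 37, 36, 35, 34, 36, 36, 37, 35, 36, 38, 37, 34, 39, 47, 57, 69, 81, 90]
scene idx -68 0.035 [39, 39, 37, 37, 36, 35, 36, 37, 38, 42, 58, 84, 125, 168, 210, 230, 235, 228, 209, 188]
```

>>> {"op": "servo_tool", "data": {"moves": [[-0.01,-0.1,0,0],[-0.01,-0.1,0,0],[-0.01,-0.1,0,0]]}}

```text
time: 15.72
ee_pos: [0.5324, -0.0578, 0.02]
tcp_rot: [-180.0, -0.0, 81.9]
wrist_force: [0.2, 4.9, 0.2]
opening: 0.0649
grasp_force: 2.5
```

>>> {"op": "servo_tool", "data": {"moves": [[0,0,0,0],[0,0,0,0],[0,0,0,0],[0,0,0,0],[0,0,0,0],[0,0,0,0],[0,0,0,0],[0,0,0,0],[0,0,0,0],[0,0,0,0]], "claw": 1, "force": 40}}

```text
time: 16.55
ee_pos: [0.5313, -0.0576, 0.0226]
tcp_rot: [-179.9, -0.0, 81.9]
wrist_force: [-17.5, 7.3, 28.4]
opening: 0.0255
grasp_force: 44.0
```

```bash
python3 m.py
```

```text
{'time': np.float64(16.55), 'ee_pos': array([ 0.5313, -0.0576,  0.0226]), 'tcp_rot': array([-1.798887e+02, -2.240000e-02,  8.190360e+01]), 'wrist_force': array([-17.5071,   7.2826,  28.4052]), 'opening': np.float64(0.0255)} [111.18643593   2.74500623]
39 (np.float64(70.75), np.float64(80.5), np.float64(215.0)) (np.float64(123.0), np.float64(131.25), np.float64(206.0)) travel 50.75
37 (np.float64(70.25), np.float64(80.75), np.float64(218.0)) (np.float64(123.25), np.float64(131.25), np.float64(205.0)) travel 50.5
35 (np.float64(70.5), np.float64(80.75), np.float64(221.0)) (np.float64(123.75), np.float64(131.25), np.float64(203.0)) travel 50.5
32 (np.float64(71.0), np.float64(80.75), np.float64(222.0)) (np.float64(124.25), np.float64(131.5), np.float64(186.0)) travel 50.75
29 (np.float64(70.5), np.float64(80.75), np.float64(216.0)) (np.float64(124.5), np.float64(132.25), np.float64(171.0)) travel 51.5
```

```bash
python3 -c "
from workcell import *
print(job_done())"
```

```text
the job is handed in; nothing more can be done
None
```

The job is handed in: the block is fully seated, the locking lever is shut over it, and the arm is still gripping the leg with the cam squeezed closed (25.5 mm opening). The plate measured about 50.8 mm of travel against an index estimate of about 51 mm, taken before the gripper blocked the view of the index, so the final alignment was not seen directly.

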